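# Build up the cutter stack on a trimmer gear head

### The arm

A 6-joint arm with a two-finger parallel gripper is mounted at the origin on a cart in front of the work surface, level with it; the furniture and walls round the work are solid. World frame = base frame: x ahead of the robot, y to its left, z up, the work surface at z = 0. Lengths are in m, angles in rad, forces in N, time in s.
With the tool pointing down it reaches from about 0.35 to 0.775 m from the base axis. Payload 7.3 kg.
Tool frame: the origin (TCP) lies at the very end of the fingers, on their centre line; the grasp point (between the pads) lies 19 mm behind it (robot.tcp_to_grasp is the z of the grasp point in the tool frame, in m); z points along the fingers, y is the line along which they close (so a half turn about z gives the same grasp; the last joint's range is limited). The gripper opens to 92 mm and grips with 3 to 60 N. Pads are 19 mm wide; open, the fingers measure 130 mm over their backs; the gripper's body (75 mm by 190 mm) begins 47 mm behind the grasp point.
Start: joints at [-1.351, 0.342, 1.524, -0, 1.275, -0.146], TCP at [0.188, -0.49, 0.227] pointing down, gripper open.
Joint ranges: [-2.53, 2.53], [-0.77, 2.02], [0.04, 2.7], [-1, 4.14], [0.28, 2.66], [-3.11, 3.11]. Speed limits (rad/s): [2.57, 2.57, 3.14, 3.14, 3.14, 3.14].

### API

Orientations are given as [roll, pitch, yaw] about the fixed x, y, z axes, in that order (R = Rz(yaw) Ry(pitch) Rx(roll)).
In Python, from cell import monitor, read_camera, get_calibration, job, robot gives the robot as it stands. The module is installed in compiled form; this text tells all that it offers.
- The arm moves only by the tool send_rows, never from a script. Its argument "targets" is a list of rows, each an object with "translation": the shift along the tool's x, y, z in cm, a list of three; "spin": the turn about the tool's z in degrees; "jaw": the opening, from 0 (shut) to 1 (fully open). A call has exactly 5 rows; each row is the pose to reach, as a shift and turn from the pose commanded when the call began, along the tool's axes at that moment; what a row does not reach only later rows make up. A row lasts 1/10 s, in which the tool goes at most 50 mm and 8.59 degrees, less where a joint would pass 70% of its speed; a pose out of reach is approached as far as the arm can. A call with a gripper value outside its range is refused whole. The fingers move at their own pace and stop on an object; "force" is the grip in N (left out, the last holds). Time passes only in rows, so rows that repeat a pose let the fingers close, or fill a call up. It gives the time, the measured TCP pose, the force, the opening and the grip force at its end, in the units of the state.
- monitor.observe(): the state, without advancing time (a new reading comes with each control period).
- read_camera(name): name is "side" or "top"; returns (picture, depth): 420x560x3 uint8, red, green, blue; 420x560 float32, m along the optical axis (not along the pixel's ray), 0 where there is no reading.
- get_calibration(name): a dict with "intrinsics" (3x3 intrinsics, pixels), "D" ([k1, k2, p1, p2, k3] as OpenCV has them; the pictures are not rectified), "origin" and "orientation" of the camera in the world. Camera axes: x right, y up, looking along -z (the intrinsics and any distortion apply to the point x, -y, -z); pixel columns grow to the right and rows downward; lengths in m; the calibration is good to about 2 mm. A picture is of the moment at which its call begins. get_calibration takes no time and is no camera call.
- job.hand_in(): hands the job in; it is judged then, once.
The state is a dict: "time": time; "qpos": joint angles; "qvel": joint speeds; "joint_efforts": joint torques, N m; "tool_pos": TCP position; "tool_rot": TCP orientation; "contact_force": force on the tool from outside, world axes, zero at the start; "torque": the same for the moment, N m; "opening": finger opening in m; "grip_force": force on a finger pad.
Only numpy, scipy, OpenCV 4.12 (cv2) and the standard library are available. Lean on these libraries where they do the work, as an engineer would, in place of code of your own. Each camera call takes 0.05 s, during which the arm holds its last target. There are 200 camera calls.

### The job

The trimmer's gear head is clamped upside down in the blue bench stand, spindle up. Build the cutter stack on the spindle, lowering the parts one at a time in this order: the steel thrust plate down onto the shoulder with its collar up, the dark two-ended blade flat on it with its hole over the collar, the brass clamp washer on the blade, and last the black rider cup down over the washer; let go of each before fetching the next, and I shall add the nut. The red three-tooth blade is not wanted: leave it, the blue cup, the small bottle and the spark plug where they stand.

Things in the scene. Friction and masses are not known exactly. Their poses are not given: they have to be found in the camera images.
- spindle_seat (a point): Centre of the seat, 34 mm across, on top of the grey gear head (64 mm across at most); z up, 80 mm above the bench. From it the steel spindle rises 46 mm: 36 mm of it 10 mm thick, then a cone to a 3 mm tip. x points away from the robot along the black tube stub. The stand is fixed; its blue base plate, 10 mm thick, 90 mm wide, reaches from 53 mm before (-x) to 98 mm behind the axis.
- thrust_plate: Bright steel round flanged plate, lying on the bench collar up. Flange 52 mm across and 10 mm thick; collar on top 21 mm across, 5 mm high, its upper 2 mm chamfered to 18 mm; through hole 14 mm. Origin at the centre of the underside, z up. Seated, its origin is at the seat point.
- bar_blade: Dark steel blade, 170 mm long, 6 mm thick, with two ends that slope down, so its flat middle (64 x 44 mm, round hole of 26 mm) stands 8 mm clear of the bench. Origin at the hole's centre on the middle's underside (8 mm above the bench at the start), x along the length, z up. 0.3 kg; grip across the 44 mm width. It may point any way when fitted. Seated, its origin is 10 mm above the seat point.
- clamp_washer: Brass-coloured stepped washer: flange 38 mm across, 7 mm thick, on it a hub 25 mm across, 5 mm high (12 mm in all), hub up; through hole 14 mm. Origin at the centre of the underside, z up. Seated, its origin is 16 mm above the seat point.
- rider_cup: Black plastic shallow cup lying mouth down, 60 mm across, 15 mm high in all, wall 3 mm; inside it is 54 mm across and 10 mm deep; hole of 14 mm through the middle of its top. Origin at the centre of the mouth's plane (underside), z up. Seated on the washer its rim hangs 2 mm clear of the blade: its origin is 18 mm above the seat point.
- brush_blade: Red blade with three teeth, about 145 mm across, 5 mm thick, lying flat: not wanted, to be left alone. Origin at its centre on the underside.
- carb_cup: Blue plastic cup, 69 mm across, 52 mm high, open at the top; bystander. Origin under its centre.
- fuel_additive: Small cream plastic bottle with yellow cap, 34 x 50 mm, 115 mm high; bystander. Origin under its centre.
- spark_plug: White and grey spark plug standing on its thread, 23 mm across, 58 mm high, easily knocked over; bystander. Origin under its centre.
Mind the look-alikes: they are no part of the job. Of the things shaped like the clamp_washer, the brass one is meant.

How it is judged:
By the outcome, as a careful person would: the job done as asked, in the order asked, and still so for the second after the job is handed in, with the robot touching nothing.
It also fails if it takes over 115 s, if anything falls off the work surface, if the arm or the gripper's body presses on something with over 40 N, if the wrist force passes 120 N, or if a joint passes its speed limit or range.

## Working session

There is one attempt and no reset: what is moved stays moved. The work goes in short steps, Python scripts to look and compute and a tool call to move; the robot and the scene stay as the last step left them, time stands still between calls to the robot, and variables do not carry over. Pictures are saved under pics/ and viewed, at most 14 in all, crops included, and the job is handed in when it is done.

Besides the shell and the picture viewer there is one more tool, called after ">>>" by a JSON object that holds its "op" and its "data", one argument or row to a line. send_rows: Moves the arm, as the interface text tells. Its arguments: {"type":"object","properties":{"targets":{"type":"array"},"force":{"type":"number"}},"required":["targets"]}

```bash
mkdir -p pics; cat > h.py <<'E'
import numpy as np, cv2
from scipy.spatial.transform import Rotation as R
from cell import monitor, read_camera, get_calibration, job, robot
def pose(c):
    o=np.array(c['orientation'],float)
    M=o if o.shape==(3,3) else (R.from_euler('xyz',o).as_matrix() if o.size==3 else R.from_quat(o).as_matrix())
    return M,np.array(c['origin'],float)
def rays(c,uv):
    K=np.array(c['intrinsics']);D=np.array(c['D'],float)
    n=cv2.undistortPoints(np.array(uv,float).reshape(-1,1,2),K,D).reshape(-1,2)
    M,o=pose(c)
    return np.c_[n[:,0],-n[:,1],-np.ones(len(n))]@M.T,o
def onplane(c,uv,z):
    d,o=rays(c,uv); return o+d*((z-o[2])/d[:,2])[:,None]
def cloud(c,dep):
    h,w=dep.shape; u,v=np.meshgrid(np.arange(w),np.arange(h))
    d,o=rays(c,np.c_[u.ravel(),v.ravel()]); P=o+d*dep.reshape(-1,1); P[dep.ravel()==0]=np.nan
    return P.reshape(h,w,3)
E
python3 - <<'E'
from h import *
for n in('top','side'):
    p,d=read_camera(n); c=get_calibration(n); print(n,c)
    np.savez(f'{n}0.npz',p=p,d=d)
    cv2.imwrite(f'pics/{n}0.png',cv2.resize(p[:,:,::-1],(800,600),interpolation=cv2.INTER_CUBIC))
print(monitor.observe()); print(robot.tcp_to_grasp)
E
```

```text
top {'intrinsics': array([[439.91164737,   0.        , 284.97632266],
       [  0.        , 439.91164737, 209.10401124],
       [  0.        ,   0.        ,   1.        ]]), 'D': array([-0.0192903,  0.       ,  0.       ,  0.       ,  0.       ]), 'origin': array([0.49687296, 0.15000262, 1.07900317]), 'orientation': array([ 0.06328855,  0.0187619 , -1.59183574])}
side {'intrinsics': array([[388.80994974,   0.        , 277.2893224 ],
       [  0.        , 388.80994974, 208.65491172],
       [  0.        ,   0.        ,   1.        ]]), 'D': array([-0.02798841,  0.        ,  0.        ,  0.        ,  0.        ]), 'origin': array([ 0.51698912, -0.51646618,  0.58225044]), 'orientation': array([ 0.92786193, -0.0140776 , -0.04706887])}
{'time': 0.1, 'qpos': array([-1.35100710e+00,  3.42647086e-01,  1.52491003e+00, -5.10818032e-05,
        1.27538595e+00, -1.45997364e-01]), 'qvel': array([-0.00081328, -0.00392193, -0.0010353 , -0.00145587,  0.00039343,
       -0.0005852 ]), 'joint_efforts': array([ 1.88596183e-03, -4.32004201e+01, -2.44693083e+01,  7.19467713e-02,
        5.26917621e-02, -5.56772795e-05]), 'tool_pos': array([ 0.18771304, -0.48991347,  0.22612155]), 'tool_rot': array([-3.14024950e+00, -1.48127821e-04,  3.65801394e-01]), 'contact_force': array([-0.56407142, -0.06940344, -0.41434445]), 'torque': array([ 0.04093532, -0.00227776, -0.00497501]), 'grip_force': 0.0, 'opening': 0.09195714417273022}
-0.0188
```

View pics/top0.png

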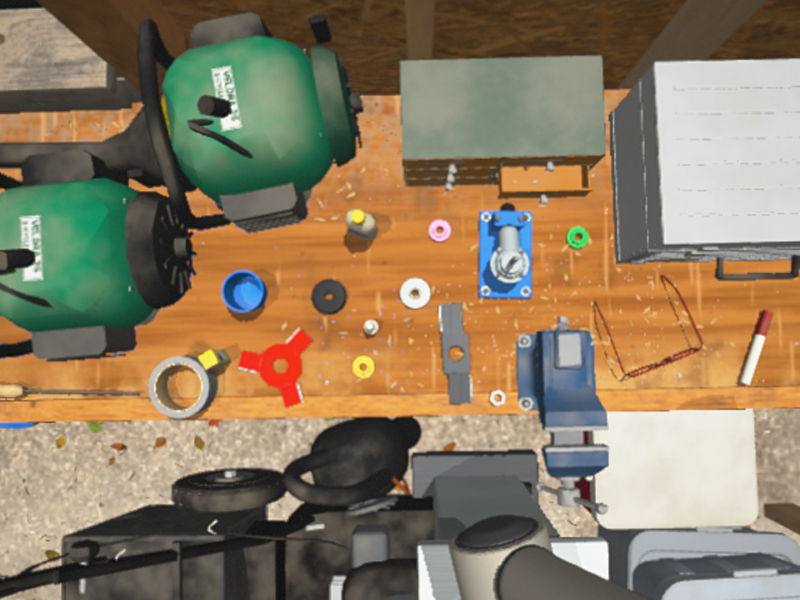

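View pics/side0.png

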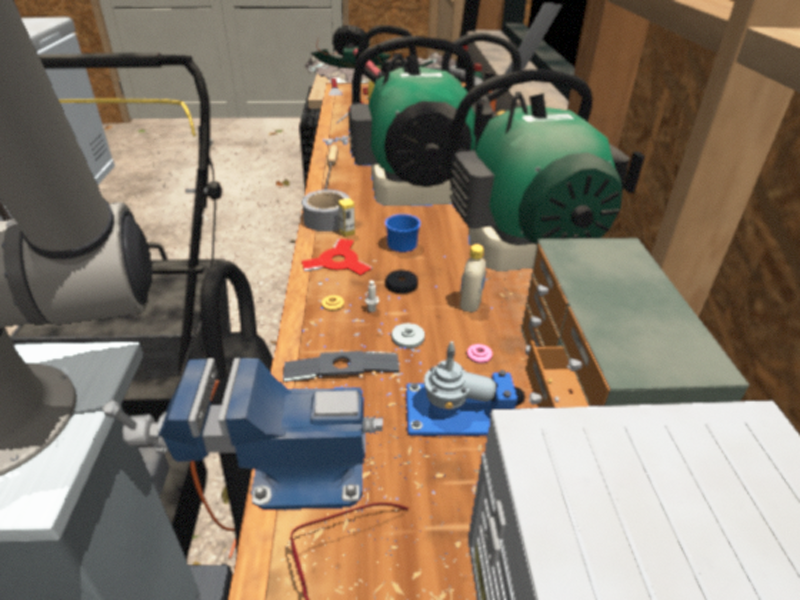

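The top view (800 px scale) shows the steel plate at (415,293), blade at (456,353), brass washer at (363,366) and rider cup at (328,297). The stand spindle is at about (510,262), the plug at (371,327), the bottle at (360,225), and the vise at (565,370), close to the stand. The pink and green washers are decoys.

```bash
cat > m.py <<'E'
from h import *
from scipy.optimize import least_squares
def fitc(xy):
    c,r=cv2.minEnclosingCircle(xy.astype(np.float32).reshape(-1,1,2)); return np.r_[c,r]
E
python3 - <<'E'
from m import *
z=np.load('top0.npz'); P=cloud(get_calibration('top'),z['d']); p=z['p']
def near(u,v,rad,lo,hi):
    c=P[int(v*.7),int(u*.7)]; m=(np.hypot(P[...,0]-c[0],P[...,1]-c[1])<rad)&(P[...,2]>lo)&(P[...,2]<hi); return P[m]
q=P[240:270,300:330].reshape(-1,3);print('bench z',np.nanmedian(q[:,2]))
for n,u,v,rad,lo,hi in [('plate',415,293,.04,.006,.03),('washer',363,366,.03,.004,.03),('cup',328,297,.045,.008,.03),('blade',450,353,.13,.010,.03),('plug',371,327,.02,.01,.08),('bottle',357,218,.04,.02,.13),('carb',244,292,.05,.03,.06),('red',280,366,.09,.003,.02),('vise',565,345,.15,.03,.3),('base',505,262,.12,.006,.015),('head',510,262,.05,.06,.09),('spin',510,262,.05,.09,.14),('pink',440,231,.03,.004,.03),('green',578,237,.03,.004,.03)]:
    q=near(u,v,rad,lo,hi)
    if len(q)<3: print(n,len(q));continue
    print(n,len(q),'circ',fitc(q[:,:2]).round(4),'med',np.median(q,0).round(4),'min',q.min(0).round(3),'max',q.max(0).round(3))
q=near(450,353,.13,.010,.03)
r=cv2.minAreaRect(q[:,:2].astype(np.float32));print(r)
z=np.load('side0.npz'); P=cloud(get_calibration('side'),z['d'])
for n,u,v,rad,lo,hi in [('plate',415,336,.05,.006,.03),('washer',340,302,.03,.004,.03),('cup',401,282,.045,.008,.03),('head',450,375,.06,.06,.09),('spin',450,365,.06,.095,.14),('plug',371,300,.03,.01,.08)]:
    q=near(u,v,rad,lo,hi)
    if len(q)<3: print(n,len(q));continue
    print('S',n,len(q),'circ',fitc(q[:,:2]).round(4),'med',np.median(q,0).round(4),'max',q.max(0).round(3))
for n,(x0,x1,y0,y1) in dict(a=(200,340,130,300),b=(290,390,130,220)).items():pass
im=np.load('top0.npz')['p'][140:300,200:420,::-1]
cv2.imwrite('pics/tc.png',cv2.resize(im,(792,576),interpolation=cv2.INTER_CUBIC))
im=np.load('side0.npz')['p'][150:310,190:370,::-1]
cv2.imwrite('pics/sc.png',cv2.resize(im,(675,600),interpolation=cv2.INTER_CUBIC))
E
```

```text
bench z 0.004378642882869599
plate 318 circ [0.5763 0.1587 0.0281] med [0.5744 0.1567 0.0101] min [0.55  0.132 0.006] max [0.6   0.183 0.018]
washer 168 circ [0.4527 0.2457 0.0271] med [0.4507 0.2474 0.0079] min [0.433 0.224 0.004] max [0.472 0.268 0.016]
cup 424 circ [0.5724 0.304  0.0299] med [0.5723 0.3021 0.0147] min [0.544 0.275 0.009] max [0.6   0.331 0.022]
blade 0
plug 69 circ [0.5177 0.2318 0.011 ] med [0.5173 0.2303 0.025 ] min [0.508 0.222 0.019] max [0.527 0.242 0.061]
bottle 338 circ [0.6879 0.2431 0.0251] med [0.6814 0.2393 0.0851] min [0.666 0.218 0.021] max [0.705 0.267 0.119]
carb 244 circ [0.5819 0.4395 0.0353] med [0.5837 0.4551 0.0494] min [0.547 0.404 0.03 ] max [0.614 0.475 0.056]
red 1222 circ [0.4547 0.3899 0.0898] med [0.4583 0.3832 0.0051] min [0.368 0.303 0.003] max [0.542 0.478 0.019]
vise 3512 circ [ 0.4834 -0.0723  0.15  ] med [ 0.4283 -0.0699  0.1003] min [ 0.333 -0.215  0.03 ] max [0.626 0.025 0.143]
base 1327 circ [0.6154 0.0198 0.1142] med [0.6208 0.0242 0.0096] min [ 0.517 -0.045  0.006] max [0.713 0.12  0.015]
head 455 circ [0.6245 0.0046 0.039 ] m
[... 310 characters left out ...]
57 circ [ 0.6608 -0.1251  0.0223] med [ 0.664  -0.1228  0.0077] min [ 0.64  -0.147  0.004] max [ 0.682 -0.103  0.016]
((0.0, 0.0), (0.0, 0.0), 0.0)
S plate 277 circ [0.5695 0.1424 0.0384] med [0.575  0.1502 0.0094] max [0.6   0.18  0.016]
S washer 109 circ [0.4517 0.2446 0.0188] med [0.4523 0.2404 0.0075] max [0.47  0.261 0.013]
S cup 263 circ [0.5736 0.301  0.03  ] med [0.5723 0.2953 0.0138] max [0.602 0.328 0.018]
S head 570 circ [ 0.6266 -0.0049  0.0395] med [ 0.6184 -0.0093  0.0693] max [0.666 0.021 0.089]
S spin 70 circ [ 0.6166 -0.0014  0.005 ] med [ 0.6161 -0.0034  0.1114] max [0.622 0.001 0.125]
S plug 107 circ [0.5177 0.2289 0.0116] med [0.5187 0.226  0.0292] max [0.528 0.238 0.058]
```

View pics/tc.png

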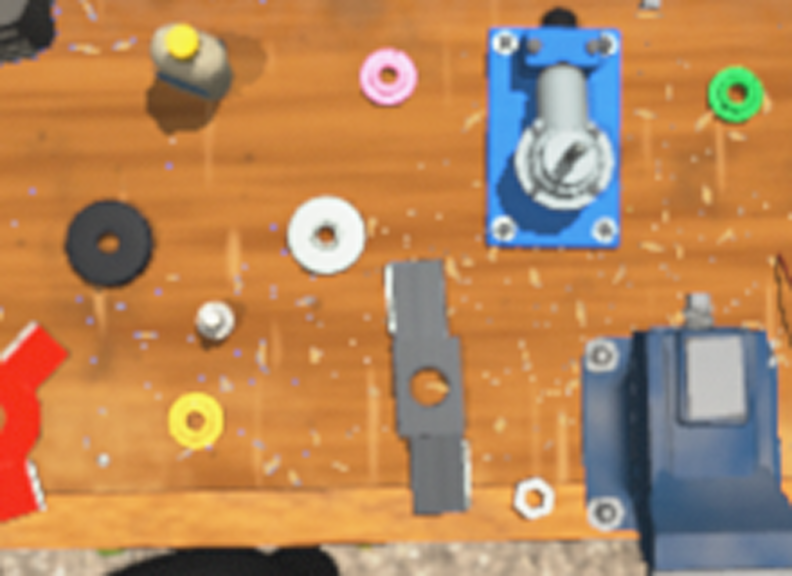

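View pics/sc.png

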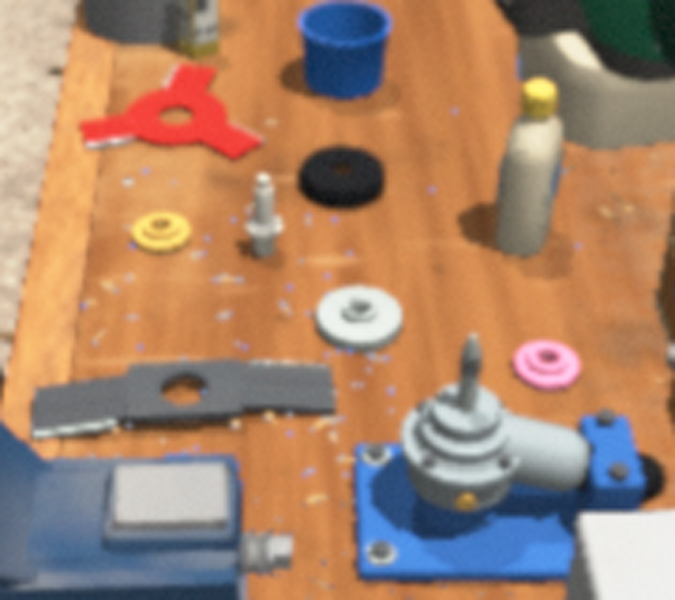

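The crops (3.6× from (200,140)) show the plate centre at (326,235), washer (196,420), cup (109,242), blade hole (430,386) and spindle tip at about (584,145). In the side crop, the tube and clamp behind the head look lower than the seat.

```bash
python3 - <<'E'
from m import *
ct=get_calibration('top'); cs=get_calibration('side')
T=lambda u,v:(u/3.6+200-.36,v/3.6+140-.36)
S=lambda u,v:(u/3.75+190-.37,v/3.75+150-.37)
for n,uv,z in [('plate flange',(326,235),.01),('washer',(196,420),.007),('cup',(109,243),.013),('cuphole',(109,241),.015),('bladehole',(430,386),.014),('tip',(584,145),.126),('bl1',(388,262),.005),('bl2',(443,260),.005),('bl3',(413,513),.005),('bl4',(469,510),.005),('plug',(217,318),.058)]:
    print('T',n,onplane(ct,[T(*uv)],z)[0].round(4))
for n,uv,z in [('plate flange',(359,314),.01),('washer',(161,230),.007),('cup',(343,168),.015),('bladehole',(185,389),.014),('tip',(474,337),.126),('plug',(263,177),.058)]:
    print('S',n,onplane(cs,[S(*uv)],z)[0].round(4))
# depth: colour-outline blade
z=np.load('top0.npz'); P=cloud(ct,z['d']); p=z['p']
def box(x0,x1,y0,y1): 
    m=(P[...,0]>x0)&(P[...,0]<x1)&(P[...,1]>y0)&(P[...,1]<y1); return P[m]
hs=p.astype(int); 
m=(abs(hs.max(2)-hs.min(2))<30)&(hs.max(2)<130)&(P[...,0]>.36)&(P[...,0]<.58)&(P[...,1]>.05)&(P[...,1]<.16)
q=P[m];print('blade',len(q),cv2.minAreaRect(q[:,:2].astype(np.float32)),np.median(q,0))
mm=m&(P[...,2]>.012);q=P[mm];print('mid',len(q),cv2.minAreaRect(q[:,:2].astype(np.float32)))
for x in np.arange(.34,.80,.03):
    print(round(x,2),[int(1000*np.nanmax(b[:,2])) if len(b:=box(x-.015,x+.015,y-.015,y+.015)) else -1 for y in np.arange(.27,-.22,-.03)])
print([round(y,2) for y in np.arange(.27,-.22,-.03)])
E
```

```text
T plate flange [0.575  0.1557 0.01  ]
T washer [0.452  0.2462 0.007 ]
T cup [0.5726 0.3026 0.013 ]
T cuphole [0.5738 0.3023 0.015 ]
T bladehole [0.4718 0.0883 0.014 ]
T tip [ 0.6175 -0.0019  0.126 ]
T bl1 [0.556  0.1141 0.005 ]
T bl2 [0.5566 0.0768 0.005 ]
T bl3 [0.3867 0.1013 0.005 ]
T bl4 [0.388  0.0637 0.005 ]
T plug [0.5194 0.2269 0.058 ]
S plate flange [0.5749 0.1526 0.01  ]
S washer [0.4515 0.244  0.007 ]
S cup [0.5732 0.3    0.015 ]
S bladehole [0.4724 0.086  0.014 ]
S tip [ 0.6165 -0.0015  0.126 ]
S plug [0.5184 0.2296 0.058 ]
blade 399 ((0.46547263860702515, 0.09200311452150345), (0.15830078721046448, 0.040243491530418396), 4.7779927253723145) [0.42085975 0.08729575 0.0105349 ]
mid 121 ((0.4724424183368683, 0.09361381083726883), (0.12909556925296783, 0.039506182074546814), 6.428910255432129)
0.34 [-174, -183, -220, -1, -1, -1, -1, -1, -1, -1, 141, 140, 140, 141, -1, -1, -1]
0.37 [4, 4, 5, 5, 3, 4, 4, 3, 15, 17, 140, 142, 141, 141, 4, 4, 3]
0.4 [5, 4, 5, 4, 3, 4, 13, 13, 17, 16, 139, 140, 139, 140, 15, 5, 4]
0.43 [13, 16, 5, 5, 5, 17, 17, 15, 4, 12, 97, 101, 102, 101, 17, 38,
[... 476 characters left out ...]
.67 [88, 119, 88, 4, 3, 15, 14, 5, 53, 65, 53, 4, 5, 15, 12, 217, 218]
0.7 [90, 117, 86, 6, 4, 14, 12, 5, 59, 55, 58, 85, 4, 3, 5, 217, 219]
0.73 [4, 5, 6, 4, 5, 5, 4, 4, 109, 114, 113, 114, 114, 113, 5, 217, 218]
0.76 [233, 217, 4, 174, 175, 176, 175, 176, 174, 176, 174, 176, 175, 175, 4, 217, 218]
0.79 [252, 243, 5, 173, 175, 175, 175, 175, 175, 175, 175, 176, 175, 174, 5, 218, 219]
[np.float64(0.27), np.float64(0.24), np.float64(0.21), np.float64(0.18), np.float64(0.15), np.float64(0.12), np.float64(0.09), np.float64(0.06), np.float64(0.03), np.float64(0.0), np.float64(-0.03), np.float64(-0.06), np.float64(-0.09), np.float64(-0.12), np.float64(-0.15), np.float64(-0.18), np.float64(-0.21)]
```

```bash
cat >> m.py <<'E'
def go(pos,yaw,cmd=None):
    "print tool-frame shift (cm) and spin (deg) from current measured (or given commanded) pose; yaw deg"
    s=monitor.observe(); p,r=(s['tool_pos'],s['tool_rot']) if cmd is None else cmd
    M=R.from_euler('xyz',r).as_matrix()
    d=M.T@(np.array(pos)-p)*100; sp=-(yaw-np.degrees(r[2])); sp=(sp+90)%180-90
    print('at',np.round(p,4),'yaw',np.degrees(r[2]).round(2),'shift',d.round(2),'spin',round(sp,2))
E
python3 - <<'E'
from m import *
z=np.load('top0.npz'); P=cloud(get_calibration('top'),z['d'])
m=(P[...,2]>.06)&(P[...,1]>-.05)&(P[...,1]<.05)
for a,b in [(.40,.42),(.42,.44),(.44,.46),(.46,.48),(.48,.5),(.5,.52)]:
    q=P[m&(P[...,0]>a)&(P[...,0]<b)]; print(a,q[:,1].max().round(4) if len(q) else None)
go([.575,.154,.26],0)
E
```

```text
0.4 -0.0375
0.42 -0.0344
0.44 -0.0352
0.46 -0.0398
0.48 -0.0401
0.5 -0.0403
at [ 0.1877 -0.4899  0.2261] yaw 20.96 shift [ 59.2  -46.28  -3.32] spin 20.96
```

>>> {"op": "send_rows", "data": {
  "targets": [
    {"translation":[3.9,-3.0,-1.5],"spin":7,"jaw":0.85},
    {"translation":[7.8,-6.1,-3],"spin":14,"jaw":0.85},
    {"translation":[11.7,-9.1,-4],"spin":21,"jaw":0.85},
    {"translation":[15.6,-12.2,-4],"spin":21,"jaw":0.85},
    {"translation":[19.5,-15.2,-4],"spin":21,"jaw":0.85}
  ],
  "force": 25
}}

```text
time: 0.6
tool_pos: [0.3147, -0.2791, 0.2669]
tool_rot: [3.141, -0.0, -0.002]
contact_force: [1.7, -0.5, 0.4]
opening: 0.0783
grip_force: 0.0
```

>>> {"op": "send_rows", "data": {
  "targets": [
    {"translation":[2.5,-4.2,0],"spin":0,"jaw":0.85},
    {"translation":[5,-8.4,0],"spin":0,"jaw":0.85},
    {"translation":[7.5,-12.6,0],"spin":0,"jaw":0.85},
    {"translation":[10,-16.8,0],"spin":0,"jaw":0.85},
    {"translation":[12.5,-21,0],"spin":0,"jaw":0.85}
  ]
}}

```text
time: 1.1
tool_pos: [0.4398, -0.0689, 0.2666]
tool_rot: [3.141, 0.0, -0.001]
contact_force: [0.9, -0.7, 1.4]
opening: 0.0781
grip_force: 0.0
```

>>> {"op": "send_rows", "data": {
  "targets": [
    {"translation":[2.6,-4.2,0],"spin":0,"jaw":0.85},
    {"translation":[5.2,-8.4,0],"spin":0,"jaw":0.85},
    {"translation":[7.8,-12.6,0],"spin":0,"jaw":0.85},
    {"translation":[10.4,-16.8,0],"spin":0,"jaw":0.85},
    {"translation":[13.4,-22.2,0],"spin":0,"jaw":0.85}
  ]
}}

```text
time: 1.6
tool_pos: [0.5684, 0.1426, 0.2662]
tool_rot: [3.141, 0.001, -0.001]
contact_force: [1.2, -0.9, -0.3]
opening: 0.0779
grip_force: 0.0
```

```bash
python3 -c "
from m import *
go([.575,.154,.03],0);s=monitor.observe();print(s['time'],s['tool_rot'],s['opening'],s['contact_force'])"
```

```text
at [0.5684 0.1426 0.2662] yaw -0.04 shift [ 0.67 -1.15 23.62] spin -0.04
1.6 [ 3.14120736e+00  5.75950439e-04 -7.25230978e-04] 0.0779107280326023 [ 1.17261308 -0.93549261 -0.30856073]
```

>>> {"op": "send_rows", "data": {
  "targets": [
    {"translation":[0.7,-1.2,4.5],"spin":0,"jaw":0.85},
    {"translation":[0.7,-1.2,9],"spin":0,"jaw":0.85},
    {"translation":[0.7,-1.2,13.5],"spin":0,"jaw":0.85},
    {"translation":[0.7,-1.2,18],"spin":0,"jaw":0.85},
    {"translation":[0.7,-1.2,21],"spin":0,"jaw":0.85}
  ]
}}

```text
time: 2.1
tool_pos: [0.5727, 0.1525, 0.0529]
tool_rot: [3.141, 0.005, -0.0]
contact_force: [-0.2, 1.0, -0.5]
opening: 0.0781
grip_force: 0.0
```

```bash
python3 - <<'E'
from m import *
go([.575,.154,.003],0)
p,d=read_camera('side');im=p[160:300,220:360,::-1]
q,d2=read_camera('top');i2=q[150:270,220:340,::-1]
cv2.imwrite('pics/a1.png',np.hstack([cv2.resize(im,(400,400),interpolation=cv2.INTER_CUBIC),cv2.resize(i2,(400,400),interpolation=cv2.INTER_CUBIC)]))
E
```

```text
at [0.5727 0.1525 0.0529] yaw -0.03 shift [ 0.25 -0.15  4.99] spin -0.03
```

View pics/a1.png

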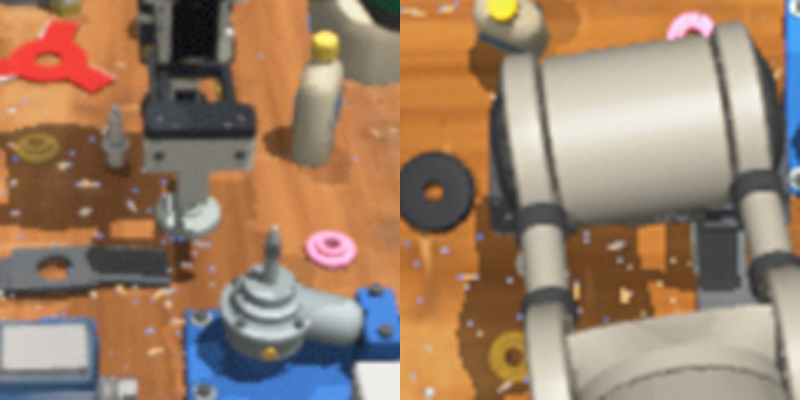

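The side view (left half) shows the near finger, about (192,190), in front of the plate at (190,212), so they line up in x. The top view is blocked by the arm. Now I'll descend and grip.

>>> {"op": "send_rows", "data": {
  "targets": [
    {"translation":[0.2,-0.1,3],"spin":0,"jaw":0.85},
    {"translation":[0.2,-0.1,4.5],"spin":0,"jaw":0.85},
    {"translation":[0.2,-0.1,4.9],"spin":0,"jaw":0.85},
    {"translation":[0.2,-0.1,4.9],"spin":0,"jaw":0.7},
    {"translation":[0.2,-0.1,4.9],"spin":0,"jaw":0.5}
  ]
}}

```text
time: 2.7
tool_pos: [0.5779, 0.1538, 0.0094]
tool_rot: [-3.141, -0.003, -0.001]
contact_force: [0.6, 0.2, -0.8]
opening: 0.0666
grip_force: 0.0
```

>>> {"op": "send_rows", "data": {
  "targets": [
    {"translation":[0,0,0],"spin":0,"jaw":0.45},
    {"translation":[0,0,0],"spin":0,"jaw":0.45},
    {"translation":[0,0,0],"spin":0,"jaw":0.45},
    {"translation":[0,0,0],"spin":0,"jaw":0.45},
    {"translation":[0,0,0],"spin":0,"jaw":0.45}
  ]
}}

```text
time: 3.2
tool_pos: [0.5774, 0.1538, 0.0086]
tool_rot: [-3.141, -0.002, -0.001]
contact_force: [-1.1, 0.1, 6.5]
opening: 0.049
grip_force: 25.0
```

Only about 1 mm of the flange is gripped because the tool sits higher than planned. I'll open, lower by 5.5 mm and regrip.

>>> {"op": "send_rows", "data": {
  "targets": [
    {"translation":[0,0,0],"spin":0,"jaw":0.7},
    {"translation":[0,0,0],"spin":0,"jaw":0.7},
    {"translation":[-0.2,0,0.3],"spin":0,"jaw":0.7},
    {"translation":[-0.2,0,0.55],"spin":0,"jaw":0.7},
    {"translation":[-0.2,0,0.55],"spin":0,"jaw":0.7}
  ]
}}

```text
time: 3.7
tool_pos: [0.5742, 0.1536, 0.0014]
tool_rot: [3.141, 0.001, -0.001]
contact_force: [0.6, 0.1, 1.0]
opening: 0.0642
grip_force: 0.0
```

>>> {"op": "send_rows", "data": {
  "targets": [
    {"translation":[0,0,0],"spin":0,"jaw":0.45},
    {"translation":[0,0,0],"spin":0,"jaw":0.45},
    {"translation":[0,0,0],"spin":0,"jaw":0.45},
    {"translation":[0,0,0],"spin":0,"jaw":0.45},
    {"translation":[0,0,0],"spin":0,"jaw":0.45}
  ]
}}

```text
time: 4.2
tool_pos: [0.5748, 0.1537, 0.0022]
tool_rot: [3.142, -0.0, -0.001]
contact_force: [-0.2, 0.1, -0.2]
opening: 0.05
grip_force: 25.0
```

>>> {"op": "send_rows", "data": {
  "targets": [
    {"translation":[0,0,-0.5],"spin":0,"jaw":0.45},
    {"translation":[0,0,-2],"spin":0,"jaw":0.45},
    {"translation":[0,0,-5],"spin":0,"jaw":0.45},
    {"translation":[0,0,-9],"spin":0,"jaw":0.45},
    {"translation":[0,0,-13],"spin":0,"jaw":0.45}
  ]
}}

```text
time: 4.7
tool_pos: [0.5743, 0.1536, 0.1335]
tool_rot: [3.141, 0.001, -0.001]
contact_force: [2.1, 0.1, -1.0]
opening: 0.0499
grip_force: 25.0
```

>>> {"op": "send_rows", "data": {
  "targets": [
    {"translation":[1.1,3.8,-2],"spin":0,"jaw":0.45},
    {"translation":[2.2,7.6,-3],"spin":0,"jaw":0.45},
    {"translation":[3.3,11.4,-3],"spin":0,"jaw":0.45},
    {"translation":[4.2,15.5,-3],"spin":0,"jaw":0.45},
    {"translation":[4.2,15.5,-3],"spin":0,"jaw":0.45}
  ]
}}

```text
time: 5.2
tool_pos: [0.6175, -0.0065, 0.1625]
tool_rot: [3.14, -0.001, -0.006]
contact_force: [-0.5, 0.5, -1.0]
opening: 0.0501
grip_force: 25.0
```

```bash
cat >> m.py <<'E'
def snap(name,b,k,cam='side'):
    p,d=read_camera(cam); u0,v0,u1,v1=b
    cv2.imwrite(f'pics/{name}.png',cv2.resize(p[v0:v1,u0:u1,::-1],None,fx=k,fy=k,interpolation=cv2.INTER_CUBIC)); return p,d
E
python3 - <<'E'
from m import *
go([.6165,-.001,.14],0); s=monitor.observe();print(s['opening'],s['grip_force'])
snap('b1',(260,130,380,300),3.5)
E
```

```text
at [ 0.6175 -0.0065  0.1625] yaw -0.33 shift [-0.1  -0.55  2.25] spin -0.33
0.05008435664016862 24.99925660667941
```

View pics/b1.png

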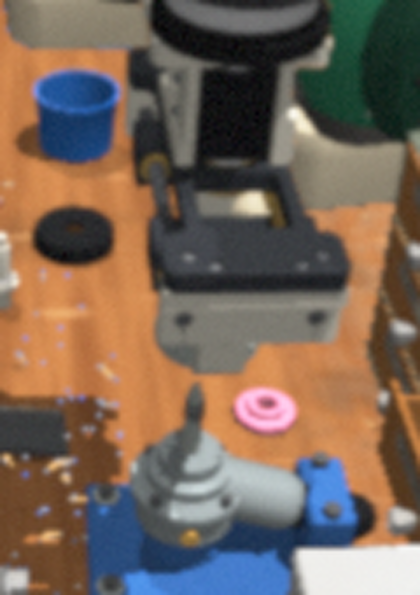

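```bash
python3 - <<'E'
from m import *
p,d=snap('b2',(290,190,370,280),6.6)
P=cloud(get_calibration('side'),d)
go([.6165,-.001,.14],0)
for v in range(210,242,3): print(v,[tuple((1000*P[v,u]).round(0).astype(int)) if d[v,u] else None for u in range(304,336,5)])
E
```

```text
at [ 0.6165 -0.0021  0.1622] yaw -0.17 shift [ 0.   -0.11  2.22] spin -0.17
210 [(np.int64(583), np.int64(-59), np.int64(236)), (np.int64(584), np.int64(-97), np.int64(265)), (np.int64(591), np.int64(-99), np.int64(266)), (np.int64(598), np.int64(-96), np.int64(264)), (np.int64(605), np.int64(-98), np.int64(264)), (np.int64(612), np.int64(-98), np.int64(264)), (np.int64(618), np.int64(-99), np.int64(265))]
213 [(np.int64(627), np.int64(243), np.int64(-2)), (np.int64(585), np.int64(-97), np.int64(259)), (np.int64(592), np.int64(-94), np.int64(257)), (np.int64(599), np.int64(-95), np.int64(258)), (np.int64(606), np.int64(-95), np.int64(257)), (np.int64(613), np.int64(-95), np.int64(257)), (np.int64(620), np.int64(-96), np.int64(258))]
216 [(np.int64(625), np.int64(226), np.int64(2)), (np.int64(585), np.int64(-97), np.int64(254)), (np.int64(592), np.int64(-97), np.int64(254)), (np.int64(599), np.int64(-95), np.int64(252)), (np.int64(606), np.int64(-97), np.int64(253)), (np.int64(613), np.int64(-96), np.int64(252)), (np.int64(620), np.int64(-97), np.int64(253))]
219 [(np.int64(593), np.i
[... 1912 characters left out ...]
(176)), (np.int64(688), np.int64(160), np.int64(-1))]
237 [(np.int64(617), np.int64(149), np.int64(1)), (np.int64(629), np.int64(150), np.int64(-1)), (np.int64(640), np.int64(149), np.int64(0)), (np.int64(652), np.int64(150), np.int64(0)), (np.int64(664), np.int64(151), np.int64(-2)), (np.int64(675), np.int64(151), np.int64(-2)), (np.int64(686), np.int64(147), np.int64(1))]
240 [(np.int64(617), np.int64(141), np.int64(-1)), (np.int64(628), np.int64(141), np.int64(-1)), (np.int64(639), np.int64(139), np.int64(0)), (np.int64(651), np.int64(139), np.int64(-1)), (np.int64(662), np.int64(141), np.int64(-2)), (np.int64(673), np.int64(137), np.int64(1)), (np.int64(685), np.int64(138), np.int64(0))]
```

View pics/b2.png

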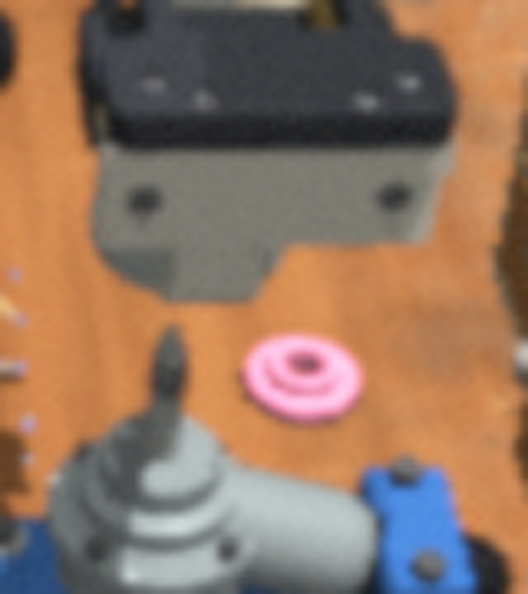

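Depth points on the plate rim, (592,-8), (599,-22) and (593,3) mm at z≈165, fit a centre near x=0.617. That puts the plate centred in the gripper and over the spindle at x≈0.6166, so I'll lower it.

>>> {"op": "send_rows", "data": {
  "targets": [
    {"translation":[0,0,1.5],"spin":0,"jaw":0.45},
    {"translation":[0,0,3],"spin":0,"jaw":0.45},
    {"translation":[0,0,3.8],"spin":0,"jaw":0.45},
    {"translation":[0,0,4.4],"spin":0,"jaw":0.45},
    {"translation":[0,0,5],"spin":0,"jaw":0.45}
  ]
}}

```text
time: 5.8
tool_pos: [0.6168, -0.0006, 0.1122]
tool_rot: [3.142, -0.001, 0.0]
contact_force: [-0.0, 0.0, -1.0]
opening: 0.05
grip_force: 25.0
```

>>> {"op": "send_rows", "data": {
  "targets": [
    {"translation":[0,0,0.5],"spin":0,"jaw":0.45},
    {"translation":[0,0,1],"spin":0,"jaw":0.45},
    {"translation":[0,0,1.5],"spin":0,"jaw":0.45},
    {"translation":[0,0,1.8],"spin":0,"jaw":0.45},
    {"translation":[0,0,1.8],"spin":0,"jaw":0.45}
  ]
}}

```text
time: 6.3
tool_pos: [0.6164, -0.0014, 0.0937]
tool_rot: [-3.142, 0.001, -0.001]
contact_force: [0.3, -0.3, -0.7]
opening: 0.0503
grip_force: 25.0
```

>>> {"op": "send_rows", "data": {
  "targets": [
    {"translation":[0,0,0.5],"spin":0,"jaw":0.45},
    {"translation":[0,0,0.9],"spin":0,"jaw":0.45},
    {"translation":[0,0,1.05],"spin":0,"jaw":0.45},
    {"translation":[0,0,1.15],"spin":0,"jaw":0.45},
    {"translation":[0,0,1.15],"spin":0,"jaw":0.45}
  ]
}}

```text
time: 6.8
tool_pos: [0.6166, -0.0013, 0.0826]
tool_rot: [3.142, 0.0, -0.001]
contact_force: [-0.3, -0.3, -1.2]
opening: 0.0503
grip_force: 25.0
```

```bash
python3 -c "
from m import *
s=monitor.observe();print(s['tool_pos'],s['contact_force'],s['torque'])"
```

```text
[ 0.61664017 -0.00133915  0.08260335] [-0.2946589  -0.27087732 -1.15344896] [ 0.06205514  0.0700455  -0.01679724]
```

>>> {"op": "send_rows", "data": {
  "targets": [
    {"translation":[0,0,0.05],"spin":0,"jaw":0.45},
    {"translation":[0,0,0.05],"spin":0,"jaw":0.6},
    {"translation":[0,0,0.05],"spin":0,"jaw":0.75},
    {"translation":[0,0,0.05],"spin":0,"jaw":0.75},
    {"translation":[0,0,0.05],"spin":0,"jaw":0.75}
  ]
}}

```text
time: 7.3
tool_pos: [0.6167, -0.0014, 0.0823]
tool_rot: [3.141, -0.0, -0.001]
contact_force: [-0.8, 0.1, -0.5]
opening: 0.068
grip_force: 0.0
```

>>> {"op": "send_rows", "data": {
  "targets": [
    {"translation":[0,0,-2],"spin":0,"jaw":0.75},
    {"translation":[0,0,-5],"spin":0,"jaw":0.75},
    {"translation":[0,0,-9],"spin":0,"jaw":0.75},
    {"translation":[0,0,-13],"spin":0,"jaw":0.75},
    {"translation":[-2,-2,-13],"spin":0,"jaw":0.75}
  ]
}}

```text
time: 7.8
tool_pos: [0.6009, 0.0167, 0.2184]
tool_rot: [3.14, -0.013, -0.003]
contact_force: [1.0, 0.8, 0.3]
opening: 0.0686
grip_force: 0.0
```

>>> {"op": "send_rows", "data": {
  "targets": [
    {"translation":[-3,-1.7,0],"spin":-1.5,"jaw":0.75},
    {"translation":[-6,-3.4,0],"spin":-3,"jaw":0.75},
    {"translation":[-9,-5.1,0],"spin":-4.4,"jaw":0.75},
    {"translation":[-12.5,-6.8,0],"spin":-4.4,"jaw":0.75},
    {"translation":[-12.5,-6.8,0],"spin":-4.4,"jaw":0.75}
  ]
}}

```text
time: 8.3
tool_pos: [0.4678, 0.0885, 0.2124]
tool_rot: [-3.141, 0.002, 0.078]
contact_force: [-0.2, -0.1, 0.5]
opening: 0.069
grip_force: 0.0
```

```bash
python3 - <<'E'
from m import *
p,d=snap('c1',(290,200,390,300),6)
P=cloud(get_calibration('side'),d)
m=(np.hypot(P[...,0]-.6165,P[...,1]+.0015)<.04)&(P[...,2]>.086)&(P[...,2]<.1)
q=P[m];print(len(q),fitc(q[:,:2]),np.percentile(q[:,2],[10,50,90]))
go([.472,.0875,.05],4.4)
E
```

```text
424 [ 0.61687857 -0.0021285   0.02619912] [0.08811426 0.08949878 0.09311978]
at [0.4704 0.0876 0.2128] yaw 4.47 shift [ 0.15  0.02 16.28] spin 0.07
```

View pics/c1.png

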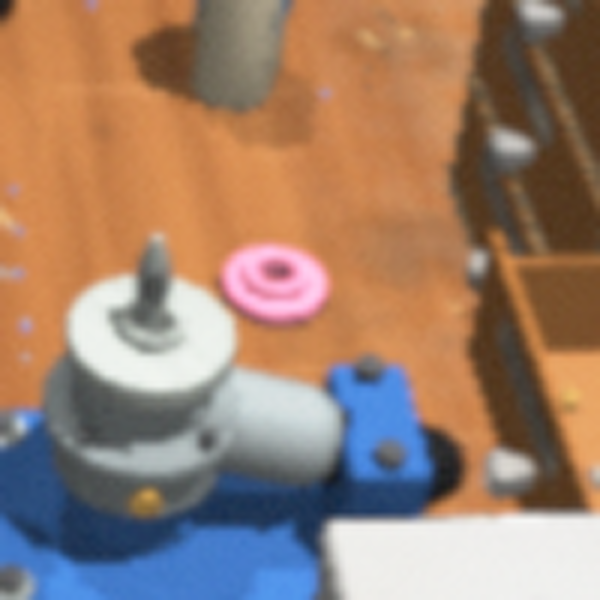

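The plate is seated: its flange top reads 0.0895 and it is centred on the spindle at (155,310) in the crop. Next is the blade.

>>> {"op": "send_rows", "data": {
  "targets": [
    {"translation":[0.1,0,4.5],"spin":0,"jaw":0.75},
    {"translation":[0.1,0,9],"spin":0,"jaw":0.75},
    {"translation":[0.1,0,13.5],"spin":0,"jaw":0.75},
    {"translation":[0.1,0,17],"spin":0,"jaw":0.75},
    {"translation":[0.1,0,18],"spin":0,"jaw":0.75}
  ]
}}

```text
time: 8.85
tool_pos: [0.4716, 0.0862, 0.0289]
tool_rot: [-3.142, 0.006, 0.075]
contact_force: [-0.3, 0.5, 0.3]
opening: 0.0686
grip_force: 0.0
```

>>> {"op": "send_rows", "data": {
  "targets": [
    {"translation":[0,0,0],"spin":0,"jaw":0.75},
    {"translation":[0,0,1],"spin":0,"jaw":0.75},
    {"translation":[0,0,2],"spin":0,"jaw":0.75},
    {"translation":[0,0,2],"spin":0,"jaw":0.75},
    {"translation":[0,0,2],"spin":0,"jaw":0.75}
  ]
}}

```text
time: 9.35
tool_pos: [0.473, 0.0869, 0.0126]
tool_rot: [3.141, -0.001, 0.076]
contact_force: [-0.5, 0.3, 0.2]
opening: 0.069
grip_force: 0.0
```

```bash
python3 -c "
from m import *
go([.472,.0875,.0095],4.4)"
```

```text
at [0.473  0.0869 0.0126] yaw 4.36 shift [-0.09 -0.07  0.31] spin -0.04
```

>>> {"op": "send_rows", "data": {
  "targets": [
    {"translation":[-0.1,0,0.3],"spin":0,"jaw":0.75},
    {"translation":[-0.1,0,0.3],"spin":0,"jaw":0.6},
    {"translation":[-0.1,0,0.3],"spin":0,"jaw":0.37},
    {"translation":[-0.1,0,0.3],"spin":0,"jaw":0.37},
    {"translation":[-0.1,0,0.3],"spin":0,"jaw":0.37}
  ],
  "force": 40
}}

```text
time: 9.85
tool_pos: [0.4718, 0.0869, 0.0093]
tool_rot: [-3.141, -0.0, 0.076]
contact_force: [0.1, 1.0, 1.3]
opening: 0.0433
grip_force: 39.9
```

>>> {"op": "send_rows", "data": {
  "targets": [
    {"translation":[0,0,0],"spin":0,"jaw":0.37},
    {"translation":[0,0,0],"spin":0,"jaw":0.37},
    {"translation":[0,0,0],"spin":0,"jaw":0.37},
    {"translation":[0,0,-0.3],"spin":0,"jaw":0.37},
    {"translation":[0,0,-1],"spin":0,"jaw":0.37}
  ]
}}

```text
time: 10.35
tool_pos: [0.471, 0.0866, 0.0188]
tool_rot: [3.141, 0.002, 0.076]
contact_force: [-0.6, 0.0, -2.2]
opening: 0.0431
grip_force: 39.9
```

>>> {"op": "send_rows", "data": {
  "targets": [
    {"translation":[0,0,-3],"spin":0,"jaw":0.37},
    {"translation":[0,0,-7],"spin":0,"jaw":0.37},
    {"translation":[0,0,-11],"spin":0,"jaw":0.37},
    {"translation":[0,0,-14],"spin":0,"jaw":0.37},
    {"translation":[0,0,-15.5],"spin":0,"jaw":0.37}
  ]
}}

```text
time: 10.85
tool_pos: [0.4726, 0.0867, 0.1774]
tool_rot: [3.141, -0.004, 0.076]
contact_force: [-0.2, 0.1, -4.3]
opening: 0.0434
grip_force: 39.9
```

>>> {"op": "send_rows", "data": {
  "targets": [
    {"translation":[2.5,1.8,0],"spin":0,"jaw":0.37},
    {"translation":[6,4.3,0],"spin":0,"jaw":0.37},
    {"translation":[9.5,6.8,0],"spin":0,"jaw":0.37},
    {"translation":[12.5,9,0],"spin":0,"jaw":0.37},
    {"translation":[13.8,9.9,0],"spin":0,"jaw":0.37}
  ]
}}

```text
time: 11.35
tool_pos: [0.6188, -0.0038, 0.1738]
tool_rot: [3.141, -0.0, 0.074]
contact_force: [0.3, 0.4, -3.9]
opening: 0.0434
grip_force: 39.9
```

>>> {"op": "send_rows", "data": {
  "targets": [
    {"translation":[0,0,0],"spin":0,"jaw":0.37},
    {"translation":[0,0,0],"spin":0,"jaw":0.37},
    {"translation":[0,0,0],"spin":0,"jaw":0.37},
    {"translation":[0,0,0],"spin":0,"jaw":0.37},
    {"translation":[0,0,0],"spin":0,"jaw":0.37}
  ]
}}

```text
time: 11.85
tool_pos: [0.6164, -0.0009, 0.1746]
tool_rot: [3.142, -0.0, 0.077]
contact_force: [0.0, -0.4, -2.6]
opening: 0.0429
grip_force: 39.9
```

```bash
python3 - <<'E'
from m import *
go([.6168,-.0015,.14],4.4)
p,d=snap('d1',(240,160,390,270),5)
P=cloud(get_calibration('side'),d)
# blade visible ends: depth points with z .145-.2
m=(P[...,2]>.145)&(P[...,2]<.185)&(P[...,1]<.05)&(P[...,1]>-.05)&(P[...,0]<.72)&(P[...,0]>.5)
q=P[m];print(len(q),q.min(0),q.max(0))
E
```

```text
at [ 0.6164 -0.0009  0.1746] yaw 4.4 shift [0.03 0.06 3.46] spin 0.0
1042 [ 0.53121009 -0.03417588  0.1655069 ] [0.70265832 0.03090507 0.18445332]
```

View pics/d1.png

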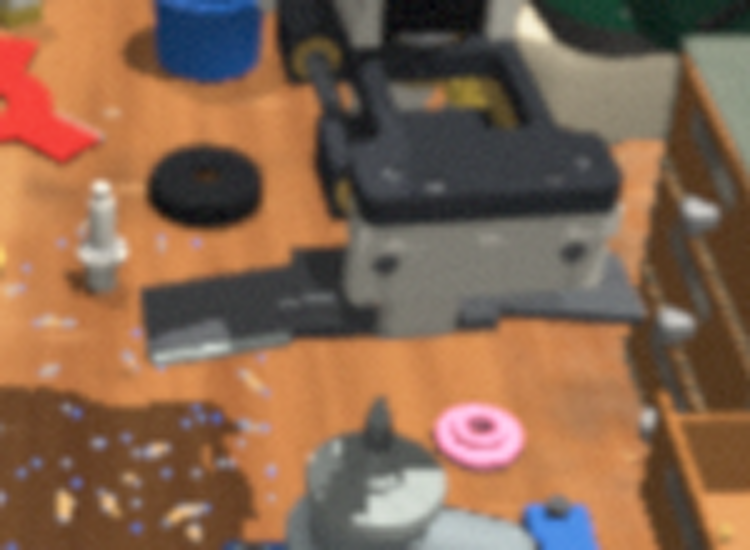

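The held blade is level and spans x from 0.531 to 0.703, so its centre at 0.617 is over the spindle. Lowering it.

>>> {"op": "send_rows", "data": {
  "targets": [
    {"translation":[0.03,0.05,2.5],"spin":0,"jaw":0.37},
    {"translation":[0.03,0.05,4.5],"spin":0,"jaw":0.37},
    {"translation":[0.03,0.05,5.5],"spin":0,"jaw":0.37},
    {"translation":[0.03,0.05,6.5],"spin":0,"jaw":0.37},
    {"translation":[0.03,0.05,7.3],"spin":0,"jaw":0.37}
  ]
}}

```text
time: 12.4
tool_pos: [0.6175, -0.0019, 0.1011]
tool_rot: [3.141, -0.001, 0.076]
contact_force: [0.6, -0.4, -3.6]
opening: 0.0428
grip_force: 39.9
```

>>> {"op": "send_rows", "data": {
  "targets": [
    {"translation":[0,0,0.2],"spin":0,"jaw":0.37},
    {"translation":[0,0,0.4],"spin":0,"jaw":0.37},
    {"translation":[0,0,0.6],"spin":0,"jaw":0.37},
    {"translation":[0,0,0.8],"spin":0,"jaw":0.37},
    {"translation":[0,0,0.8],"spin":0,"jaw":0.37}
  ]
}}

```text
time: 12.9
tool_pos: [0.6172, -0.0019, 0.0932]
tool_rot: [3.142, -0.0, 0.076]
contact_force: [0.2, -0.4, -3.0]
opening: 0.0429
grip_force: 39.9
```

>>> {"op": "send_rows", "data": {
  "targets": [
    {"translation":[0,0,0.08],"spin":0,"jaw":0.37},
    {"translation":[0,0,0.13],"spin":0,"jaw":0.37},
    {"translation":[0,0,0.18],"spin":0,"jaw":0.37},
    {"translation":[0,0,0.18],"spin":0,"jaw":0.37},
    {"translation":[0,0,0.18],"spin":0,"jaw":0.37}
  ]
}}

```text
time: 13.4
tool_pos: [0.6172, -0.0019, 0.0914]
tool_rot: [3.142, -0.0, 0.076]
contact_force: [0.0, 0.2, -3.6]
opening: 0.0428
grip_force: 39.9
```

>>> {"op": "send_rows", "data": {
  "targets": [
    {"translation":[0,0,0.05],"spin":0,"jaw":0.37},
    {"translation":[0,0,0.05],"spin":0,"jaw":0.5},
    {"translation":[0,0,0.05],"spin":0,"jaw":0.68},
    {"translation":[0,0,0.05],"spin":0,"jaw":0.68},
    {"translation":[0,0,0.05],"spin":0,"jaw":0.68}
  ],
  "force": 25
}}

```text
time: 13.9
tool_pos: [0.6174, -0.002, 0.0911]
tool_rot: [3.141, -0.0, 0.076]
contact_force: [-0.5, 0.5, 0.3]
opening: 0.0615
grip_force: 0.0
```

>>> {"op": "send_rows", "data": {
  "targets": [
    {"translation":[0,0,-2],"spin":0,"jaw":0.68},
    {"translation":[0,0,-5],"spin":0,"jaw":0.68},
    {"translation":[0,0,-9],"spin":0,"jaw":0.68},
    {"translation":[0,0,-12],"spin":0,"jaw":0.68},
    {"translation":[0,0,-12],"spin":4.4,"jaw":0.68}
  ]
}}

```text
time: 14.4
tool_pos: [0.6195, -0.0021, 0.2164]
tool_rot: [3.14, -0.01, -0.002]
contact_force: [-0.4, 0.8, -0.5]
opening: 0.0625
grip_force: 0.0
```

```bash
python3 -c "
from m import *
go([.4517,.245,.20],0)"
```

```text
at [ 0.6195 -0.0021  0.2164] yaw -0.09 shift [-16.84 -24.69   1.44] spin -0.09
```

>>> {"op": "send_rows", "data": {
  "targets": [
    {"translation":[-2.6,-3.9,0],"spin":0,"jaw":0.68},
    {"translation":[-5.3,-7.9,0],"spin":0,"jaw":0.68},
    {"translation":[-8,-11.9,0],"spin":0,"jaw":0.68},
    {"translation":[-10.7,-15.9,0],"spin":0,"jaw":0.68},
    {"translation":[-13.4,-19.9,0],"spin":0,"jaw":0.68}
  ]
}}

```text
time: 14.9
tool_pos: [0.4821, 0.1985, 0.2111]
tool_rot: [-3.141, -0.001, -0.001]
contact_force: [0.3, -0.4, -0.5]
opening: 0.0624
grip_force: 0.0
```

>>> {"op": "send_rows", "data": {
  "targets": [
    {"translation":[-2.2,-3.2,0],"spin":0,"jaw":0.68},
    {"translation":[-3.2,-4.8,0],"spin":0,"jaw":0.68},
    {"translation":[-3.2,-4.8,4],"spin":0,"jaw":0.68},
    {"translation":[-3.2,-4.8,8],"spin":0,"jaw":0.68},
    {"translation":[-3.2,-4.8,12],"spin":0,"jaw":0.68}
  ]
}}

```text
time: 15.4
tool_pos: [0.4514, 0.2456, 0.0901]
tool_rot: [-3.141, -0.002, 0.0]
contact_force: [0.1, 0.1, -0.6]
opening: 0.0623
grip_force: 0.0
```

```bash
python3 - <<'E'
from m import *
go([.4517,.245,.0025],0)
p,d=snap('e1',(200,140,390,280),4)
P=cloud(get_calibration('side'),d)
for x in (.54,.57,.60,.635,.66,.69):
    m=(abs(P[...,0]-x)<.008)&(abs(P[...,1])<.03)&(P[...,2]>.07)&(P[...,2]<.11); q=P[m]; print(x,np.median(q,0).round(4) if len(q) else 0)
go([.4517,.245,.0025],0)
E
```

```text
at [0.4514 0.2456 0.0901] yaw 0.01 shift [0.01 0.07 8.76] spin 0.01
0.54 [ 0.5403 -0.0119  0.0883]
0.57 [ 0.5699 -0.0115  0.0923]
0.6 [ 0.6008 -0.011   0.0952]
0.635 [ 0.6343 -0.0068  0.0952]
0.66 [0.6601 0.0013 0.0933]
0.69 [0.6899 0.0016 0.089 ]
at [0.4477 0.244  0.0839] yaw -0.03 shift [ 0.48 -0.13  8.13] spin -0.03
```

View pics/e1.png

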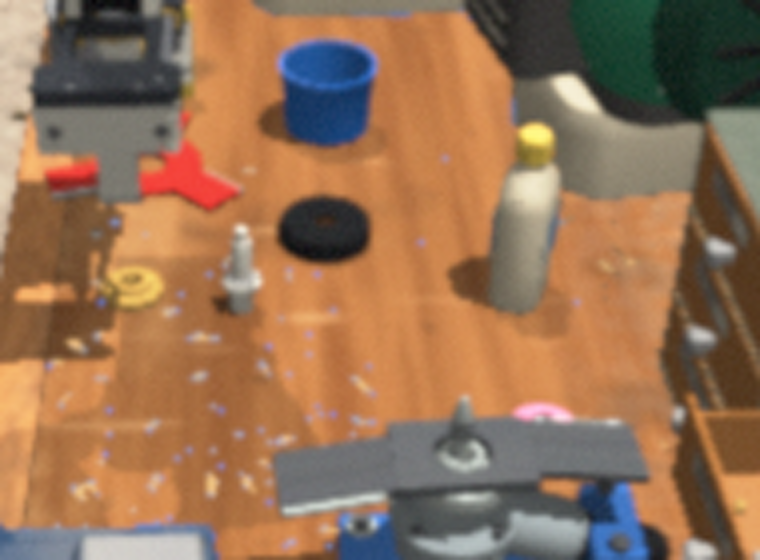

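The blade is seated flat: its top reads 0.095 and the collar shows centred in the hole at (463,453). Now the washer.

>>> {"op": "send_rows", "data": {
  "targets": [
    {"translation":[0.1,0.1,3],"spin":0,"jaw":0.68},
    {"translation":[0.1,0.1,5],"spin":0,"jaw":0.68},
    {"translation":[0.1,0.1,6.5],"spin":0,"jaw":0.68},
    {"translation":[0.1,0.1,6.5],"spin":0,"jaw":0.68},
    {"translation":[0.1,0.1,6.5],"spin":0,"jaw":0.68}
  ]
}}

```text
time: 15.95
tool_pos: [0.4529, 0.2443, 0.0268]
tool_rot: [-3.141, -0.001, -0.001]
contact_force: [-0.7, 0.3, 0.1]
opening: 0.0625
grip_force: 0.0
```

```bash
python3 - <<'E'
from m import *
go([.4517,.245,.0025],0)
E
```

```text
at [0.4529 0.2443 0.0268] yaw -0.05 shift [-0.12 -0.07  2.43] spin -0.05
```

>>> {"op": "send_rows", "data": {
  "targets": [
    {"translation":[-0.1,-0.1,1.5],"spin":0,"jaw":0.68},
    {"translation":[-0.1,-0.1,2.4],"spin":0,"jaw":0.68},
    {"translation":[-0.1,-0.1,2.4],"spin":0,"jaw":0.68},
    {"translation":[-0.1,-0.1,2.4],"spin":0,"jaw":0.5},
    {"translation":[-0.1,-0.1,2.4],"spin":0,"jaw":0.31}
  ]
}}

```text
time: 16.45
tool_pos: [0.4519, 0.2453, 0.0026]
tool_rot: [-3.141, -0.001, -0.001]
contact_force: [0.4, 1.2, 0.2]
opening: 0.0508
grip_force: 0.0
```

>>> {"op": "send_rows", "data": {
  "targets": [
    {"translation":[0,0,0],"spin":0,"jaw":0.31},
    {"translation":[0,0,0],"spin":0,"jaw":0.31},
    {"translation":[0,0,0],"spin":0,"jaw":0.31},
    {"translation":[0,0,0],"spin":0,"jaw":0.31},
    {"translation":[0,0,0],"spin":0,"jaw":0.31}
  ]
}}

```text
time: 16.95
tool_pos: [0.4516, 0.2453, 0.0023]
tool_rot: [-3.141, -0.001, -0.001]
contact_force: [0.4, -0.3, 5.4]
opening: 0.0358
grip_force: 25.0
```

>>> {"op": "send_rows", "data": {
  "targets": [
    {"translation":[0,0,-0.5],"spin":0,"jaw":0.31},
    {"translation":[0,0,-3],"spin":0,"jaw":0.31},
    {"translation":[0,0,-7],"spin":0,"jaw":0.31},
    {"translation":[0,0,-12],"spin":0,"jaw":0.31},
    {"translation":[0,0,-16],"spin":0,"jaw":0.31}
  ]
}}

```text
time: 17.45
tool_pos: [0.4513, 0.2452, 0.1642]
tool_rot: [-3.141, -0.001, -0.001]
contact_force: [1.4, 0.1, -0.6]
opening: 0.0358
grip_force: 25.0
```

>>> {"op": "send_rows", "data": {
  "targets": [
    {"translation":[2.6,3.9,0],"spin":0,"jaw":0.31},
    {"translation":[5.3,7.9,0],"spin":0,"jaw":0.31},
    {"translation":[8,11.9,0],"spin":0,"jaw":0.31},
    {"translation":[10.7,15.9,0],"spin":0,"jaw":0.31},
    {"translation":[13.4,19.9,0],"spin":0,"jaw":0.31}
  ]
}}

```text
time: 17.95
tool_pos: [0.5857, 0.0444, 0.1618]
tool_rot: [-3.142, 0.001, -0.001]
contact_force: [0.6, -0.1, -0.0]
opening: 0.0356
grip_force: 25.0
```

>>> {"op": "send_rows", "data": {
  "targets": [
    {"translation":[2,3,0],"spin":0,"jaw":0.31},
    {"translation":[3.15,4.8,0],"spin":0,"jaw":0.31},
    {"translation":[3.15,4.8,0],"spin":0,"jaw":0.31},
    {"translation":[3.15,4.8,0],"spin":0,"jaw":0.31},
    {"translation":[3.15,4.8,0],"spin":0,"jaw":0.31}
  ]
}}

```text
time: 18.45
tool_pos: [0.6159, -0.0008, 0.1618]
tool_rot: [-3.141, 0.001, 0.0]
contact_force: [0.4, -0.3, -1.0]
opening: 0.0359
grip_force: 25.0
```

```bash
python3 - <<'E'
from m import *
go([.6172,-.0018,.14],0)
p,d=snap('f1',(270,180,370,270),6.6)
P=cloud(get_calibration('side'),d)
hs=p.astype(int);m=(hs[...,0]-hs[...,2]>50)&(P[...,2]>.13)&(P[...,2]<.19)&(abs(P[...,0]-.617)<.04)&(abs(P[...,1])<.035)
q=P[m];print(len(q));print((q[::max(1,len(q)//25)]*1000).round(0).tolist())
E
```

```text
at [ 0.6159 -0.0008  0.1618] yaw 0.01 shift [0.13 0.1  2.18] spin 0.01
15
[[599.0, -8.0, 160.0], [600.0, -11.0, 163.0], [602.0, -12.0, 164.0], [604.0, -13.0, 165.0], [601.0, -10.0, 160.0], [602.0, -13.0, 163.0], [604.0, -13.0, 162.0], [605.0, -16.0, 165.0], [628.0, -35.0, 180.0], [602.0, -12.0, 160.0], [604.0, -14.0, 161.0], [605.0, -15.0, 162.0], [606.0, -22.0, 163.0], [626.0, -31.0, 170.0], [627.0, -32.0, 171.0]]
```

View pics/f1.png

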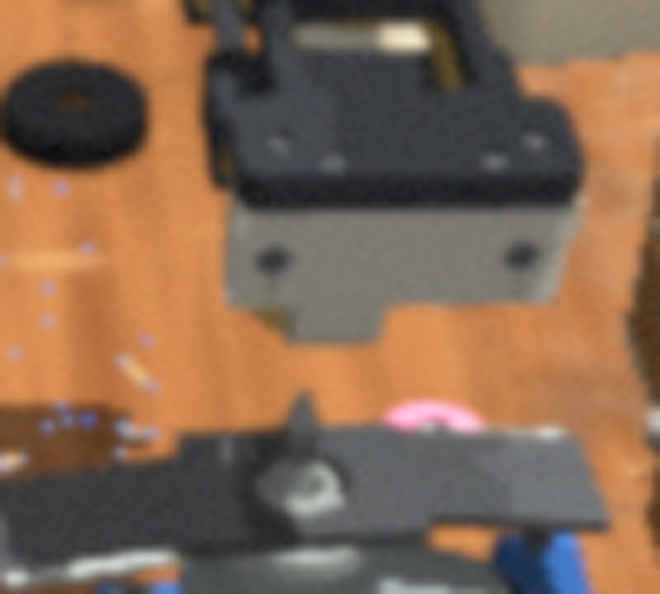

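The brass washer is held; its rim points fit a centre at x≈0.617. Lowering it.

>>> {"op": "send_rows", "data": {
  "targets": [
    {"translation":[0.03,0.08,1.5],"spin":0,"jaw":0.31},
    {"translation":[0.03,0.08,2.8],"spin":0,"jaw":0.31},
    {"translation":[0.03,0.08,3.6],"spin":0,"jaw":0.31},
    {"translation":[0.03,0.08,4.3],"spin":0,"jaw":0.31},
    {"translation":[0.03,0.08,4.8],"spin":0,"jaw":0.31}
  ]
}}

```text
time: 19.0
tool_pos: [0.6169, -0.0023, 0.1133]
tool_rot: [-3.141, 0.0, -0.001]
contact_force: [-0.0, 1.8, 0.3]
opening: 0.0356
grip_force: 25.0
```

>>> {"op": "send_rows", "data": {
  "targets": [
    {"translation":[0,0,0.4],"spin":0,"jaw":0.31},
    {"translation":[0,0,0.8],"spin":0,"jaw":0.31},
    {"translation":[0,0,1.2],"spin":0,"jaw":0.31},
    {"translation":[0,0,1.35],"spin":0,"jaw":0.31},
    {"translation":[0,0,1.35],"spin":0,"jaw":0.31}
  ]
}}

```text
time: 19.5
tool_pos: [0.617, -0.0023, 0.1002]
tool_rot: [-3.141, 0.0, -0.001]
contact_force: [-0.7, 5.3, -0.6]
opening: 0.0357
grip_force: 25.0
```

>>> {"op": "send_rows", "data": {
  "targets": [
    {"translation":[0,-0.1,0],"spin":0,"jaw":0.31},
    {"translation":[0,-0.1,0.1],"spin":0,"jaw":0.31},
    {"translation":[0,-0.1,0.15],"spin":0,"jaw":0.31},
    {"translation":[0,-0.1,0.18],"spin":0,"jaw":0.31},
    {"translation":[0,-0.1,0.18],"spin":0,"jaw":0.31}
  ]
}}

```text
time: 20.0
tool_pos: [0.617, -0.0021, 0.0986]
tool_rot: [3.141, -0.0, -0.001]
contact_force: [0.1, 0.1, -0.5]
opening: 0.0353
grip_force: 25.0
```

>>> {"op": "send_rows", "data": {
  "targets": [
    {"translation":[0,0,0.05],"spin":0,"jaw":0.31},
    {"translation":[0,0,0.05],"spin":0,"jaw":0.45},
    {"translation":[0,0,0.05],"spin":0,"jaw":0.6},
    {"translation":[0,0,0.05],"spin":0,"jaw":0.6},
    {"translation":[0,0,0.05],"spin":0,"jaw":0.6}
  ],
  "force": 20
}}

```text
time: 20.5
tool_pos: [0.617, -0.0018, 0.0981]
tool_rot: [3.141, -0.0, -0.001]
contact_force: [-0.1, 0.2, -0.7]
opening: 0.0548
grip_force: 0.0
```

>>> {"op": "send_rows", "data": {
  "targets": [
    {"translation":[0,0,-2],"spin":0,"jaw":0.6},
    {"translation":[0,0,-5],"spin":0,"jaw":0.6},
    {"translation":[0,0,-8],"spin":0,"jaw":0.6},
    {"translation":[0,-3,-11],"spin":0,"jaw":0.87},
    {"translation":[0,-7,-11],"spin":0,"jaw":0.87}
  ]
}}

```text
time: 21.0
tool_pos: [0.6195, 0.0674, 0.2132]
tool_rot: [3.141, -0.009, -0.004]
contact_force: [-0.1, 1.0, 1.0]
opening: 0.0664
grip_force: 0.0
```

>>> {"op": "send_rows", "data": {
  "targets": [
    {"translation":[-0.9,-4.9,0],"spin":0,"jaw":0.87},
    {"translation":[-1.8,-9.8,0],"spin":0,"jaw":0.87},
    {"translation":[-2.7,-14.7,0],"spin":0,"jaw":0.87},
    {"translation":[-3.6,-19.5,0],"spin":0,"jaw":0.87},
    {"translation":[-4.4,-23.2,3],"spin":0,"jaw":0.87}
  ]
}}

```text
time: 21.5
tool_pos: [0.5746, 0.3041, 0.1821]
tool_rot: [-3.138, -0.009, 0.001]
contact_force: [0.4, 0.0, 0.2]
opening: 0.0801
grip_force: 0.0
```

```bash
python3 - <<'E'
from m import *
go([.573,.3013,.04],0)
p,d=snap('g1',(240,190,380,290),5.5)
P=cloud(get_calibration('side'),d)
hs=p.astype(int);m=(hs[...,0]-hs[...,2]>50)&(P[...,2]>.096)&(P[...,2]<.115)&(abs(P[...,0]-.617)<.04)&(abs(P[...,1])<.035)
q=P[m];print(len(q),fitc(q[:,:2]),np.percentile(q[:,2],[5,50,95]))
go([.573,.3013,.04],0)
E
```

```text
at [0.5746 0.3041 0.1821] yaw 0.04 shift [-0.29  0.33 14.21] spin 0.04
234 [ 0.61764836 -0.00314655  0.01989383] [0.09826792 0.10270337 0.1079052 ]
at [0.5693 0.3079 0.1737] yaw 0.25 shift [ 0.42  0.69 13.37] spin 0.25
```

View pics/g1.png

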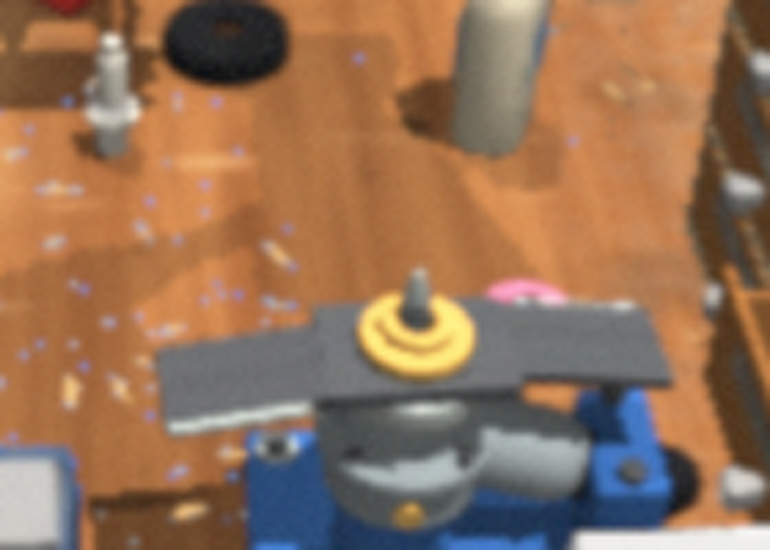

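The washer is seated flat on the blade at (416,333), with its flange top at 0.103. Last is the cup.

>>> {"op": "send_rows", "data": {
  "targets": [
    {"translation":[0,0,3],"spin":0,"jaw":0.87},
    {"translation":[0,0,7],"spin":0,"jaw":0.87},
    {"translation":[0,0,11],"spin":0,"jaw":0.87},
    {"translation":[0,0,13],"spin":0,"jaw":0.87},
    {"translation":[0,0,13],"spin":0,"jaw":0.87}
  ]
}}

```text
time: 22.05
tool_pos: [0.5708, 0.2991, 0.0442]
tool_rot: [3.139, 0.007, -0.001]
contact_force: [-0.3, -0.1, -0.4]
opening: 0.0799
grip_force: 0.0
```

>>> {"op": "send_rows", "data": {
  "targets": [
    {"translation":[0,0,0],"spin":0,"jaw":0.87},
    {"translation":[0,0,0],"spin":0,"jaw":0.87},
    {"translation":[0,0,0],"spin":0,"jaw":0.87},
    {"translation":[0,0,0],"spin":0,"jaw":0.87},
    {"translation":[0,0,0],"spin":0,"jaw":0.87}
  ]
}}

```text
time: 22.55
tool_pos: [0.5735, 0.3004, 0.0489]
tool_rot: [-3.141, -0.001, -0.001]
contact_force: [-0.0, 0.1, 0.6]
opening: 0.0797
grip_force: 0.0
```

```bash
python3 - <<'E'
from m import *
go([.573,.3013,.0035],0)
E
```

```text
at [0.5735 0.3004 0.0489] yaw -0.04 shift [-0.06 -0.09  4.54] spin -0.04
```

>>> {"op": "send_rows", "data": {
  "targets": [
    {"translation":[0,-0.1,2],"spin":0,"jaw":0.87},
    {"translation":[0,-0.1,3.5],"spin":0,"jaw":0.87},
    {"translation":[0,-0.1,4.5],"spin":0,"jaw":0.87},
    {"translation":[0,-0.1,4.5],"spin":0,"jaw":0.87},
    {"translation":[0,-0.1,4.5],"spin":0,"jaw":0.7}
  ]
}}

```text
time: 23.05
tool_pos: [0.5733, 0.3013, 0.0031]
tool_rot: [3.141, 0.0, -0.001]
contact_force: [-0.0, -0.3, -0.0]
opening: 0.0758
grip_force: 0.0
```

>>> {"op": "send_rows", "data": {
  "targets": [
    {"translation":[0,0,0],"spin":0,"jaw":0.55},
    {"translation":[0,0,0],"spin":0,"jaw":0.55},
    {"translation":[0,0,0],"spin":0,"jaw":0.55},
    {"translation":[0,0,0],"spin":0,"jaw":0.55},
    {"translation":[0,0,0],"spin":0,"jaw":0.55}
  ]
}}

```text
time: 23.55
tool_pos: [0.5735, 0.3014, 0.0036]
tool_rot: [-3.141, -0.001, -0.001]
contact_force: [0.4, 0.5, 3.4]
opening: 0.0598
grip_force: 20.0
```

>>> {"op": "send_rows", "data": {
  "targets": [
    {"translation":[0,0,-0.5],"spin":0,"jaw":0.55},
    {"translation":[0,0,-3],"spin":0,"jaw":0.55},
    {"translation":[0,0,-7],"spin":0,"jaw":0.55},
    {"translation":[0,0,-12],"spin":0,"jaw":0.55},
    {"translation":[0,0,-16],"spin":0,"jaw":0.55}
  ]
}}

```text
time: 24.05
tool_pos: [0.5733, 0.3013, 0.1658]
tool_rot: [-3.141, -0.001, -0.001]
contact_force: [1.1, -0.2, -0.8]
opening: 0.0593
grip_force: 20.0
```

>>> {"op": "send_rows", "data": {
  "targets": [
    {"translation":[0.7,4.8,0],"spin":0,"jaw":0.55},
    {"translation":[1.4,9.6,0],"spin":0,"jaw":0.55},
    {"translation":[2.1,14.4,0],"spin":0,"jaw":0.55},
    {"translation":[2.8,19.2,0],"spin":0,"jaw":0.55},
    {"translation":[3.5,24,0],"spin":0,"jaw":0.55}
  ]
}}

```text
time: 24.55
tool_pos: [0.6078, 0.0595, 0.1632]
tool_rot: [3.142, 0.0, -0.0]
contact_force: [1.2, -0.5, -0.6]
opening: 0.0595
grip_force: 20.0
```

>>> {"op": "send_rows", "data": {
  "targets": [
    {"translation":[0.6,4,0],"spin":0,"jaw":0.55},
    {"translation":[0.85,6.25,0],"spin":0,"jaw":0.55},
    {"translation":[0.85,6.25,0],"spin":0,"jaw":0.55},
    {"translation":[0.85,6.25,0],"spin":0,"jaw":0.55},
    {"translation":[0.85,6.25,0],"spin":0,"jaw":0.55}
  ]
}}

```text
time: 25.05
tool_pos: [0.6162, -0.0001, 0.1631]
tool_rot: [-3.141, 0.0, 0.0]
contact_force: [0.4, 0.5, -1.1]
opening: 0.06
grip_force: 20.0
```

```bash
python3 - <<'E'
from m import *
go([.617,-.0015,.14],0)
p,d=snap('h1',(270,180,370,270),6.6)
P=cloud(get_calibration('side'),d)
hs=p.astype(int);m=(hs.max(2)<75)&(P[...,2]>.13)&(P[...,2]<.185)&(abs(P[...,0]-.617)<.04)&(abs(P[...,1])<.032)
q=P[m];print(len(q));print((q[::max(1,len(q)//25)]*1000).round(0).tolist())
E
```

```text
at [ 6.162e-01 -1.000e-04  1.631e-01] yaw 0.02 shift [0.08 0.15 2.31] spin 0.02
128
[[592.0, 7.0, 175.0], [588.0, 4.0, 171.0], [591.0, -2.0, 173.0], [589.0, -7.0, 173.0], [587.0, -8.0, 169.0], [587.0, -6.0, 164.0], [589.0, -10.0, 164.0], [596.0, -19.0, 172.0], [604.0, -19.0, 172.0], [589.0, -10.0, 163.0], [596.0, -20.0, 171.0], [603.0, -24.0, 173.0], [589.0, -12.0, 162.0], [595.0, -22.0, 170.0], [603.0, -25.0, 172.0], [638.0, -20.0, 167.0], [596.0, -22.0, 168.0], [603.0, -27.0, 172.0], [592.0, -17.0, 161.0], [599.0, -25.0, 168.0], [606.0, -29.0, 171.0], [597.0, -23.0, 165.0], [605.0, -28.0, 168.0], [599.0, -24.0, 163.0], [607.0, -28.0, 166.0], [605.0, -27.0, 163.0]]
```

View pics/h1.png

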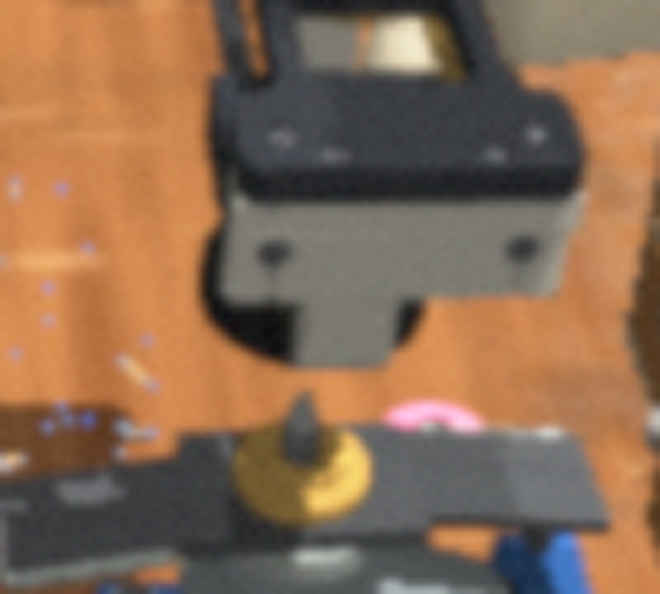

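>>> {"op": "send_rows", "data": {
  "targets": [
    {"translation":[0.04,0.12,1.5],"spin":0,"jaw":0.55},
    {"translation":[0.04,0.12,2.5],"spin":0,"jaw":0.55},
    {"translation":[0.04,0.12,3.3],"spin":0,"jaw":0.55},
    {"translation":[0.04,0.12,4],"spin":0,"jaw":0.55},
    {"translation":[0.04,0.12,4.6],"spin":0,"jaw":0.55}
  ]
}}

```text
time: 25.6
tool_pos: [0.6168, -0.0021, 0.1165]
tool_rot: [3.142, 0.0, -0.0]
contact_force: [-0.6, -1.1, -0.0]
opening: 0.0594
grip_force: 20.0
```

>>> {"op": "send_rows", "data": {
  "targets": [
    {"translation":[0,0,0.3],"spin":0,"jaw":0.55},
    {"translation":[0,0,0.7],"spin":0,"jaw":0.55},
    {"translation":[0,0,1.1],"spin":0,"jaw":0.55},
    {"translation":[0,0,1.35],"spin":0,"jaw":0.55},
    {"translation":[0,0,1.35],"spin":0,"jaw":0.55}
  ]
}}

```text
time: 26.1
tool_pos: [0.6168, -0.0022, 0.1033]
tool_rot: [-3.141, 0.0, -0.001]
contact_force: [-0.5, 0.4, -1.5]
opening: 0.0597
grip_force: 20.0
```

>>> {"op": "send_rows", "data": {
  "targets": [
    {"translation":[0,-0.06,0.1],"spin":0,"jaw":0.55},
    {"translation":[0,-0.06,0.15],"spin":0,"jaw":0.55},
    {"translation":[0,-0.06,0.19],"spin":0,"jaw":0.55},
    {"translation":[0,-0.06,0.19],"spin":0,"jaw":0.55},
    {"translation":[0,-0.06,0.19],"spin":0,"jaw":0.55}
  ]
}}

```text
time: 26.6
tool_pos: [0.6169, -0.0019, 0.1018]
tool_rot: [3.141, -0.0, -0.001]
contact_force: [-0.2, -0.1, -0.4]
opening: 0.0595
grip_force: 20.0
```

>>> {"op": "send_rows", "data": {
  "targets": [
    {"translation":[0,0,0],"spin":0,"jaw":0.55},
    {"translation":[0,0,0],"spin":0,"jaw":0.7},
    {"translation":[0,0,0],"spin":0,"jaw":0.85},
    {"translation":[0,0,0],"spin":0,"jaw":0.85},
    {"translation":[0,0,0],"spin":0,"jaw":0.85}
  ]
}}

```text
time: 27.1
tool_pos: [0.6169, -0.0018, 0.1018]
tool_rot: [3.141, -0.0, -0.001]
contact_force: [0.3, 0.5, 1.0]
opening: 0.0777
grip_force: 0.0
```

>>> {"op": "send_rows", "data": {
  "targets": [
    {"translation":[0,0,-1.5],"spin":0,"jaw":0.85},
    {"translation":[0,0,-4],"spin":0,"jaw":0.85},
    {"translation":[0,0,-7],"spin":0,"jaw":0.85},
    {"translation":[0,0,-10],"spin":0,"jaw":0.85},
    {"translation":[0,-4,-12],"spin":0,"jaw":0.85}
  ]
}}

```text
time: 27.6
tool_pos: [0.6179, 0.0346, 0.2241]
tool_rot: [3.14, -0.003, -0.006]
contact_force: [1.4, 1.3, -0.0]
opening: 0.0779
grip_force: 0.0
```

>>> {"op": "send_rows", "data": {
  "targets": [
    {"translation":[-3,-4,0],"spin":0,"jaw":0.85},
    {"translation":[-6,-8,0],"spin":0,"jaw":0.85},
    {"translation":[-9,-12,0],"spin":0,"jaw":0.85},
    {"translation":[-11,-14,0],"spin":0,"jaw":0.85},
    {"translation":[-11,-14,0],"spin":0,"jaw":0.85}
  ]
}}

```text
time: 28.1
tool_pos: [0.5045, 0.181, 0.2222]
tool_rot: [-3.141, 0.001, 0.004]
contact_force: [-0.2, -0.2, 0.4]
opening: 0.0783
grip_force: 0.0
```

```bash
python3 - <<'E'
from m import *
p,d=snap('i1',(200,130,390,290),4)
P=cloud(get_calibration('side'),d)
hs=p.astype(int);m=(P[...,2]>.106)&(P[...,2]<.118)&(abs(P[...,0]-.617)<.05)&(abs(P[...,1])<.05)
q=P[m];print(len(q),fitc(q[:,:2]),np.percentile(q[:,2],[5,50,95]))
A=np.c_[q[:,:2],np.ones(len(q))];m2=q[:,2]>.109;print(np.linalg.lstsq(A[m2],q[m2,2],rcond=None)[0])
E
```

```text
614 [ 0.61654645 -0.00287346  0.03010355] [0.10786112 0.11222052 0.11387267]
[0.0011318  0.017647   0.11169842]
```

View pics/i1.png

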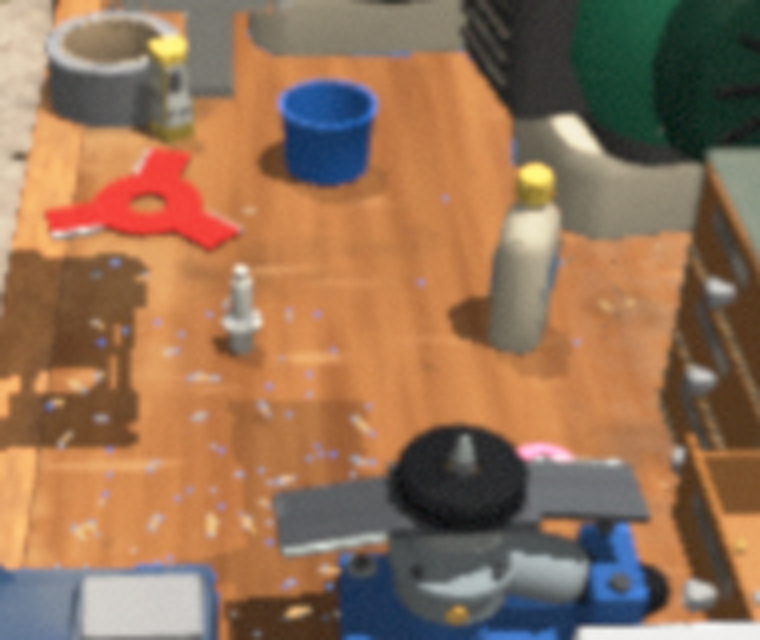

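The cup sits level on the stack at (460,478), top 0.112 against 0.113 expected. The red blade, blue cup, bottle and plug are where they stood. Handing in.

```bash
python3 -c "
from cell import job
print(job.hand_in())"
```

```text
the job is handed in; nothing more can be done
None
```

The cutter stack is built on the spindle in the order you asked (thrust plate, dark blade, brass washer, rider cup), ready for your nut; the bystanders were left alone and the job is handed in, though no verdict was returned.

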